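# Bring the tall beaker round on a bolted serving turntable

## Task

The serving turntable in the booth is locked by its spring bolt. Draw the bolt back by its upright black handle and tip the handle over sideways into the slot's side notch so that the bolt stays parked; turn the disc by its posts until the tall white beaker stands at the serving ledge; then tip the handle back upright so that the bolt springs fully home into the disc again. Keep all cups standing on the disc (do not lift them) and leave the bell and the marker beside it where they are.

Things in the scene. Friction and masses are not known exactly. Their poses are not given: they have to be found in the camera images.
- turntable_base: Fixed grey base of the turntable, 210 mm across, origin at the centre of its underside on the disc's axis, z up. +x points to the serving ledge: an aluminium shelf 84 mm wide, 106 to 134 mm from the axis, top 40 mm up. The bolt housing lies along a line 115 degrees (2.007 rad) counter-clockwise from +x, 108 to 203 mm from the axis, 34 mm high, 30 mm wide.
- disc (a joint): Angle of the white disc (204 mm across, top 36 mm up) about the vertical, rad, counter-clockwise from above positive, 0 at the start, range 3.5 either way. Four bores in its rim a quarter turn apart, one in line with the bolt at 0. Its four posts stand at 45, 135, 225 and 315 degrees from the base's +x at 0. Light friction holds it where it is left.
- lock_bolt (a joint): Travel of the horizontal 12 mm spring bolt, m: 0 = fully home in a bore of the disc, 0.030 = drawn fully out, away from the disc's axis. The tip is clear of the rim from 0.018. A spring drives it home: 4 N at 0, 9 N at 0.030.
- bolt_handle (a joint): Angle of the bolt's handle about the bolt, rad: 0 = upright, up to 0.73 = tipped over to the left of the bolt as seen looking outward from the disc's axis (counter-clockwise round the table). The L-shaped slot keeps it upright except with the bolt drawn 0.026 or more, where it tips into the side notch; tipped, it rests there at about 0.73 and the bolt stays parked at about 0.027.
- handle_tip (a point): Top end of the bolt's handle, on its axis: 76 mm from the bolt's axis (which lies 21 mm above the worktop and passes over the disc's axis). The black grip is 16 mm thick and covers the outer 54 mm. With the bolt home and the handle upright it is 142 mm from the disc's axis, 97 mm above the worktop, 40 mm out from the disc's edge.
- serving_point (a point): Fixed point where a vessel stands when it is at the serving ledge: 55 mm from the disc's axis towards the ledge, 37.5 mm above the worktop (top of the pads).
- post_a (a point): Centre of the domed top of the 45-degree one of the disc's four upright steel turning posts: 14 mm thick, 45 mm tall above the disc, on a circle of 90 mm radius about the disc's axis, midway between two pads. Its top is 73 mm above the disc body's origin (81 mm above the worktop).
- post_d (a point): Centre of the domed top of the 315-degree one of the disc's four upright steel turning posts: 14 mm thick, 45 mm tall above the disc, on a circle of 90 mm radius about the disc's axis, midway between two pads. Its top is 73 mm above the disc body's origin (81 mm above the worktop).
- tall_beaker: Tall white tapered beaker, 71 mm across its rim, 94 mm tall, loose on one of the disc's four pads (70 mm rubber coasters with a lip 4 mm high round a 60 mm well, centred 55 mm from the axis), never the one at the ledge at the start. Origin: centre of its underside, z up.
- front_cup: Loose on the disc's pad at the ledge at the start: clear tapered portion cup, 46 mm across its rim and 45 mm tall, open end up; origin: centre of its underside, z up.
- cup_b: Loose on another pad: clear tapered portion cup, 46 mm across its rim and 45 mm tall, open end up; origin: centre of its underside, z up.
- cup_c: Loose on another pad: clear tapered portion cup, 46 mm across its rim and 45 mm tall, open end up; origin: centre of its underside, z up.
- call_bell: Bystander: desk bell, 73 mm across, 50 mm tall, near the bolt; origin under its centre.
- marker: Bystander: marker pen lying flat along the partition right of the turntable, 18x129x18 mm, length along its y; origin under its centre.

How it is judged:
By the outcome, as a careful person would: the job done as asked, in the order asked, and still so for the second after the job is handed in, with the robot touching nothing.
It also fails if it takes over 72 s, if anything falls off the work surface, if the arm or the gripper's body presses on something with over 40 N, if the wrist force passes 120 N, or if a joint passes its speed limit or range.

## Robot

A 7-joint arm with a two-finger parallel gripper is mounted at the origin on the work surface; the furniture and walls round the work are solid. World frame = base frame: x ahead of the robot, y to its left, z up, the work surface at z = 0. Lengths are in m, angles in degrees, forces in N, time in s.
With the tool pointing down it reaches from about 0.4 to 0.85 m from the base axis. Payload 4.4 kg.
Tool frame: the origin (TCP) lies between the finger pads; the fingertips stand 11 mm ahead of it and the grasp point (between the pads) lies 8 mm behind it; z points along the fingers, y is the line along which they close (so a half turn about z gives the same grasp; the last joint's range is limited). The gripper opens to 94 mm and grips with 3 to 60 N. Pads are 16 mm wide; open, the fingers measure 119 mm over their backs; the gripper's body (75 mm by 177 mm) begins 78 mm behind the grasp point.
Start: joints at [-68.629, 36.005, 2.206, 86.941, -1.547, 57.084, -1.146], TCP at [0.276, 0.588, 0.216] pointing down, gripper open.
Joint ranges: [-175.42, 175.42], [-21.48, 121.26], [-71.46, 75.88], [10.55, 141.38], [-63.04, 243.04], [13.31, 113.54], [-168.57, 168.57]. Speed limits (degrees/s): [147.25, 147.25, 180, 180, 180, 180, 180].

## Interface

Orientations are given as [roll, pitch, yaw] about the fixed x, y, z axes, in that order (R = Rz(yaw) Ry(pitch) Rx(roll)).
In Python, from plant import observe, eyes, workorder gives the robot as it stands.
- The arm moves only by the tool send_rows, never from a script. Its arguments are lists of equal length, an entry for each row: "twist": the turn, a rotation vector about the tool's x, y, z in rad, a list of three; "slide": the shift along the tool's x, y, z in mm, a list of three; "fingers": the gripper command: -1 is shut, 1 is fully open, values between are in proportion. In form: {"twist": [[rx, ry, rz], ...], "slide": [[dx, dy, dz], ...], "fingers": [fingers, ...]}. A call has 1 to 8 rows; each row is the pose to reach, as a shift and turn from the pose commanded when the call began, along the tool's axes at that moment; what a row does not reach only later rows make up. A row lasts 1/10 s, in which the tool goes at most 50 mm and 8.59 degrees, less where a joint would pass 70% of its speed; a pose out of reach is approached as far as the arm can. A call with a gripper value outside its range is refused whole. The fingers move at their own pace and stop on an object; the grip force is fixed at half the most. Time passes only in rows, so rows that repeat a pose let the fingers close. It gives the time, the measured TCP pose, the force, the opening and the grip force at its end, in the units of the state.
- observe(): the state, without advancing time (a new reading comes with each control period).
- eyes.capture(name): name is "scene" or "side" or "wrist"; returns a dict with "frame" (480x640x3 uint8, red, green, blue), "camera_matrix" (3x3 intrinsics, pixels), "rvec" (rotation vector, rad) and "tvec" (3), from world to camera coordinates, as OpenCV has them. Camera axes: x right, y down, z forward; pixel columns grow to the right and rows downward; lengths in m; the calibration is good to about 2 mm. The wrist camera is an equidistant fisheye: a pixel r from the principal point sees the ray r / f radians off the axis. A picture is of the moment at which its call begins. There is no depth.
- workorder.job_done(): hands the job in; it is judged then, once.
The state is a dict: "time": time; "joint_pos": joint angles; "joint_vel": joint speeds; "joint_efforts": joint torques, N m; "tcp_pos": TCP position; "tcp_rot": TCP orientation; "force": force on the tool from outside, world axes, zero at the start; "torque": the same for the moment, N m; "gripper_width": finger opening in m; "finger_force": force on a finger pad.
Only numpy, scipy, OpenCV 4.12 (cv2) and the standard library are available. Lean on these libraries where they do the work, as an engineer would, in place of code of your own. Each camera call takes 0.05 s, during which the arm holds its last target. There are 200 camera calls.

## Working session

There is one attempt and no reset: what is moved stays moved. The work goes in short steps, Python scripts to look and compute and a tool call to move; the robot and the scene stay as the last step left them, time stands still between calls to the robot, and variables do not carry over. Pictures are saved under pics/ and viewed, at most 10 in all, crops included, and the job is handed in when it is done.

Besides the shell and the picture viewer there is one more tool, called after ">>>" as name(argument=value, ...) on one line, values as JSON. send_rows: Moves the arm, as the interface text tells. Its arguments: {"type":"object","properties":{"twist":{"type":"array","items":{"type":"array","items":{"type":"number"}}},"slide":{"type":"array","items":{"type":"array","items":{"type":"number"}}},"fingers":{"type":"array","items":{"type":"number"}}},"required":["twist","slide","fingers"]}

```bash
mkdir -p pics
python3 - <<'E'
from plant import observe, eyes
import cv2,pickle
s=observe();print({k:s[k] for k in("time","tcp_pos","tcp_rot","gripper_width","force")})
for n in("scene","side"):
    c=eyes.capture(n);pickle.dump(c,open(f"pics/{n}0.pkl","wb"));cv2.imwrite(f"pics/{n}0.png",c["frame"][:,:,::-1])
    print(n,c["camera_matrix"],c["rvec"],c["tvec"])
E
```

```text
{'time': 0.0, 'tcp_pos': array([0.27588625, 0.58785275, 0.21557473]), 'tcp_rot': array([-1.79894667e+02,  1.89429726e-03,  1.54856072e+02]), 'gripper_width': 0.09392578453386774, 'force': array([-0.1484051 ,  0.46457234,  0.5972572 ])}
scene [[609.13536733   0.         323.1827102 ]
 [  0.         609.13536733 238.51557303]
 [  0.           0.           1.        ]] [ 1.67246154  1.53918688 -0.80619964] [-0.25600325 -0.12781514  1.33582726]
side [[531.76409085   0.         321.2364946 ]
 [  0.         531.76409085 235.77157316]
 [  0.           0.           1.        ]] [ 1.41220389  2.06217028 -0.91629942] [-0.06204654 -0.2324342   1.43280729]
```

View pics/scene0.png

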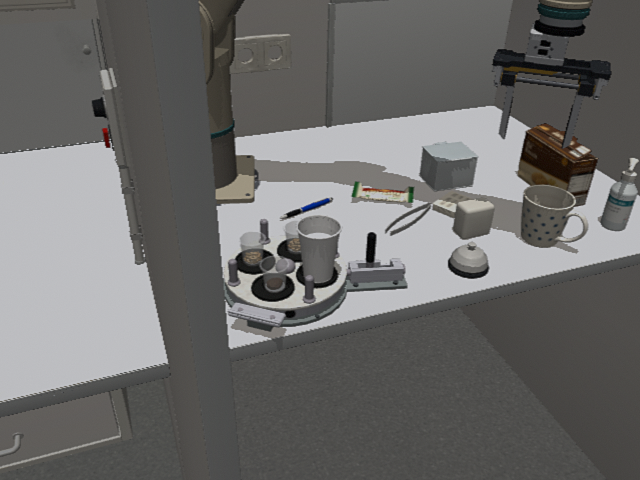

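View pics/side0.png

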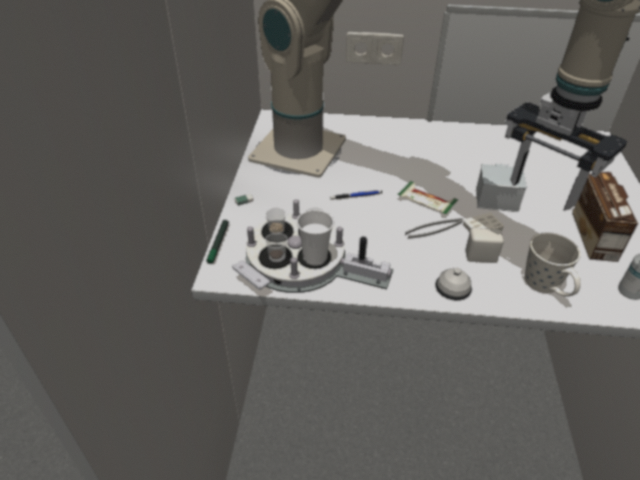

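The scene view shows the disc at about (287,275), the beaker on it at (319,250), and the handle top at (371,235). The side view shows the posts at (250,230), (296,203), (340,230) and (294,263), the handle top at (363,238), and the bell at (455,282). Next I fit the base pose.

```bash
cat > h.py <<'E'
import numpy as np,cv2,pickle
from scipy.optimize import least_squares
C={n:pickle.load(open(f"pics/{n}0.pkl","rb")) for n in("scene","side")}
def proj(n,P,c=None):
    c=c or C[n]
    return cv2.projectPoints(np.array(P,float).reshape(-1,3),c["rvec"],c["tvec"],c["camera_matrix"],None)[0].reshape(-1,2)
def loc(p,r,a,z):
    a=np.radians(a)+p[2]
    return [p[0]+r*np.cos(a),p[1]+r*np.sin(a),z]
def model(p): return [loc(p,90,0,0)]
E
cat > fit.py <<'E'
from h import *
names=[(.09,45,.081),(.09,135,.081),(.09,225,.081),(.09,315,.081),(.142,115,.097)]
obs=[("side",0,(294,261)),("side",1,(340,228)),("side",2,(296,201)),("side",3,(250,228)),("side",4,(363,237)),
("scene",0,(309,277)),("scene",2,(264,220)),("scene",3,(233,260)),("scene",4,(371,234))]
f=lambda p:np.concatenate([proj(n,loc(p,*names[i]))[0]-o for n,i,o in obs])
best=min((least_squares(f,[.6,0,y],loss="soft_l1") for y in np.arange(-3,3,.5)),key=lambda r:r.cost)
p=best.x;print(p,np.degrees(p[2]),best.cost,f(p).round(1))
np.save("p.npy",p)
ims=[]
for n,(x0,y0) in(("scene",(210,190)),("side",(215,170))):
    im=cv2.resize(C[n]["frame"][y0:y0+140,x0:x0+200,::-1],None,fx=4,fy=4,interpolation=cv2.INTER_CUBIC)
    for q in names+[(.055,a,.0375) for a in(0,90,180,270)]:
        u=(proj(n,loc(p,*q))[0]-(x0,y0)+.5)*4; cv2.circle(im,tuple(int(v) for v in u),3,(0,0,255),-1)
    ims.append(im)
cv2.imwrite("pics/fit.png",cv2.resize(np.hstack(ims),(800,280)) if 0 else cv2.resize(np.vstack(ims),(429,600)) if 0 else np.vstack([cv2.resize(i,(426,298)) for i in ims]))
E
python3 fit.py
```

```text
[ 0.38836776  0.15678547 -0.40745496] -23.345449511059932 3.1015361599631857 [-0.2 -1.4 -0.2  0.3 -0.1 -0.3 -0.1  0.2  0.7  1.5  0.4 -0.3 -0.4 -0.2
 -1.   0.2  1.1 -0.3]
```

View pics/fit.png

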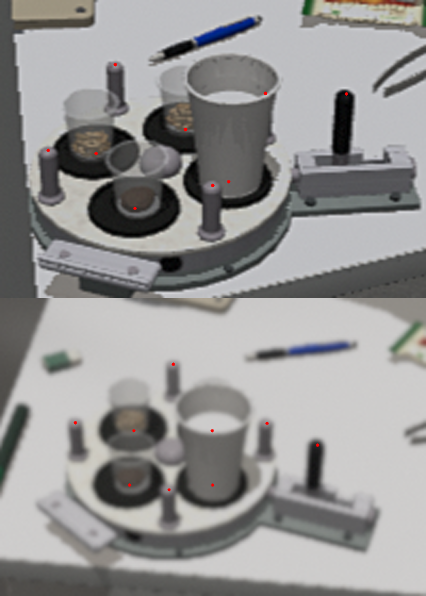

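Fit residuals are about 1 px. The beaker is on the base's 90° pad, so the disc must turn −90°. Next I work out the target poses and the partition's position.

```bash
cat >> h.py <<'E'
from scipy.spatial.transform import Rotation as Ro
def ground(n,uv,z=0):
    c=C[n];R=cv2.Rodrigues(np.array(c["rvec"]))[0];o=-R.T@np.array(c["tvec"]).ravel()
    d=R.T@np.linalg.inv(c["camera_matrix"])@np.array([*uv,1.]);return (o+d*(z-o[2])/d[2]).round(3)
def go(pos,yaw,frm=None):
    "slide mm / twist rad from measured (or frm) pose to tool-down at pos, yaw deg"
    from plant import observe
    s=observe();p0,r0=(s["tcp_pos"],s["tcp_rot"]) if frm is None else frm
    R0=Ro.from_euler("xyz",r0,degrees=True);R1=Ro.from_euler("xyz",[180,0,yaw],degrees=True)
    print("slide",(R0.inv().apply(np.array(pos)-p0)*1000).round(1),"twist",(R0.inv()*R1).as_rotvec().round(3))
P=np.load("p.npy") if __import__("os").path.exists("p.npy") else None
E
python3 - <<'E'
from h import *
print("wall side",ground("side",(260,110)),ground("side",(200,295)),"scene front",ground("scene",(140,262)))
print("bell",ground("side",(455,290)),"front edge",ground("side",(330,303)))
for nm,q in dict(handle=(.142,115,.097),drawn=(.170,115,.097),a=(.09,45,.081),b=(.09,135,.081),beaker=(.055,90,.0375)).items(): print(nm,np.round(loc(P,*q),4))
h=loc(P,.142,115,.25);print(np.degrees(P[2])+115)
go(h,181.65)
E
```

```text
wall side [-0.158 -0.19   0.   ] [0.554 0.025 0.   ] scene front [ 0.302 -0.097  0.   ]
bell [0.358 0.487 0.   ] front edge [0.481 0.268 0.   ]
handle [0.3843 0.2987 0.097 ]
drawn [0.3835 0.3267 0.097 ]
a [0.472 0.19  0.081]
b [0.3552 0.2404 0.081 ]
beaker [0.4102 0.2073 0.0375]
91.65455048894006
slide [-221.  -215.8  -34. ] twist [-0.002 -0.    -0.468]
```

>>> send_rows(twist=[[0,0,-0.1],[0,0,-0.2],[0,0,-0.3],[0,0,-0.4],[0,0,-0.468],[0,0,-0.468],[0,0,-0.468],[0,0,-0.468]], slide=[[-30,-30,-10],[-65,-65,-20],[-100,-100,-30],[-140,-135,-34],[-175,-170,-34],[-205,-200,-34],[-221,-216,-34],[-221,-216,-34]], fingers=[0,0,0,0,0,0,0,0])

```text
time: 0.9
tcp_pos: [0.3858, 0.2948, 0.2504]
tcp_rot: [-179.9, 0.0, -178.7]
force: [0.8, 0.0, -0.2]
gripper_width: 0.0468
finger_force: 0.0
```

Run:
```python
from h import *
from plant import observe,eyes
s=observe();print(s["time"],s["tcp_pos"],s["tcp_rot"],s["gripper_width"],s["joint_pos"],s["force"])
go([.3843,.2987,.11],181.65)
c=eyes.capture("wrist");cv2.imwrite("pics/w1.png",c["frame"][:,:,::-1])
```

```text
0.9 [0.38582836 0.29483849 0.25039494] [-1.79870648e+02  1.51240064e-03 -1.78714560e+02] 0.04681805736732737 [-38.09552816  20.197538    -3.61505735 109.81397542   1.75560508
  50.12103801  48.66890375] [ 0.80588108  0.00836888 -0.17605814]
slide [  1.4   4.2 140.4] twist [-0.002  0.    -0.006]
```

View pics/w1.png

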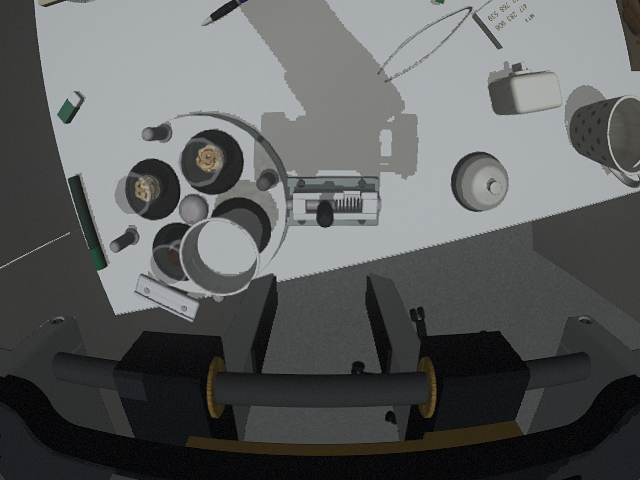

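The wrist view shows the handle top at (325,212), centred between the fingers, with the bell at (480,182) well clear. I'll go down and check.

>>> send_rows(twist=[[0,0,0],[0,0,0],[0,0,0],[0,0,0],[0,0,0],[0,0,0],[0,0,0]], slide=[[0,0,20],[0,0,50],[0,0,85],[0,0,115],[0,0,138],[0,0,138],[0,0,138]], fingers=[0,0,0,0,0,0,0])

```text
time: 1.65
tcp_pos: [0.3838, 0.3005, 0.1124]
tcp_rot: [180.0, -0.0, -178.2]
force: [0.1, 0.6, 0.9]
gripper_width: 0.0471
finger_force: 0.0
```

Run:
```python
from h import *
from plant import observe,eyes
s=observe();print(s["time"],s["tcp_pos"],s["tcp_rot"])
go([.3843,.2987,.077],181.65)
c=eyes.capture("wrist");np.set_printoptions(suppress=True)
# fisheye prediction of handle tip
R=cv2.Rodrigues(np.array(c["rvec"]))[0];K=c["camera_matrix"]
for q in [(.142,115,.097)]:
    v=R@np.array(loc(P,*q))+np.array(c["tvec"]).ravel();th=np.arctan2(np.hypot(v[0],v[1]),v[2]);u=v[:2]/np.hypot(v[0],v[1])*th*K[0,0]+K[:2,2];print(u)
im=c["frame"][:,:,::-1].copy();cv2.circle(im,tuple(int(x) for x in u),3,(0,0,255),-1)
cv2.imwrite("pics/w2.png",im)
```

```text
1.65 [0.38380741 0.30045438 0.11244688] [ 1.79981268e+02 -4.57857688e-02 -1.78208083e+02]
slide [-0.5 -1.8 35.4] twist [ 0.    -0.001  0.002]
[318.54083775 287.86079297]
```

View pics/w2.png

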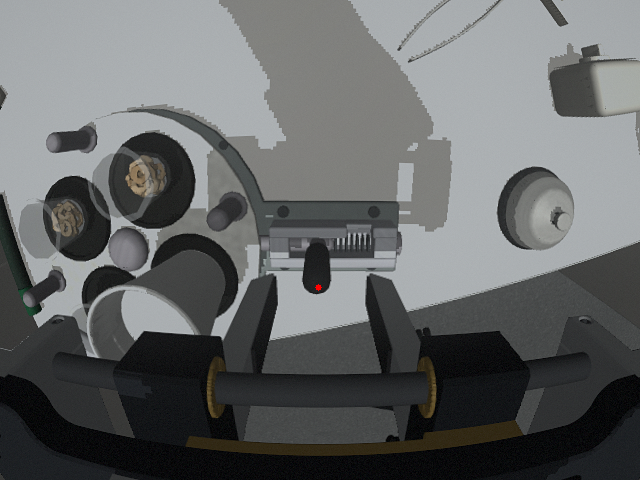

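The predicted tip matches the handle top at (317,286). Now I descend and grip.

>>> send_rows(twist=[[0,0,0],[0,0,0],[0,0,0],[0,0,0],[0,0,0],[0,0,0],[0,0,0],[0,0,0]], slide=[[0,-1,15],[0,-1.5,36],[0,-1.5,36],[0,-1.5,36],[0,-1.5,36],[0,-1.5,36],[0,-1.5,36],[0,-1.5,36]], fingers=[0,0,0,-0.5,-1,-1,-1,-1])

```text
time: 2.5
tcp_pos: [0.3848, 0.2978, 0.077]
tcp_rot: [180.0, 0.0, -178.3]
force: [-0.4, 0.1, 4.0]
gripper_width: 0.015
finger_force: 30.0
```

>>> send_rows(twist=[[0,0,0],[0,0,0],[0,0,0],[0,0,0],[0,0,0],[0,0,0],[0,0,0],[0,0,0]], slide=[[0,5,0],[0,10,0],[0,15,0],[0,20,0],[0,25,0],[0,29,0],[0,29,0],[0,29,0]], fingers=[-1,-1,-1,-1,-1,-1,-1,-1])

```text
time: 3.3
tcp_pos: [0.384, 0.323, 0.077]
tcp_rot: [-179.7, -0.0, -178.4]
force: [1.2, -6.6, 10.5]
gripper_width: 0.0152
finger_force: 30.0
```

>>> send_rows(twist=[[0,0,0],[0,0,0],[0,0,0]], slide=[[0,1.5,0],[0,2,0],[0,2,0]], fingers=[-1,-1,-1])

```text
time: 3.6
tcp_pos: [0.3839, 0.3245, 0.0769]
tcp_rot: [-179.7, -0.1, -178.5]
force: [0.0, -8.3, 9.8]
gripper_width: 0.0152
finger_force: 30.0
```

>>> send_rows(twist=[[0,0,0],[0,0,0],[0,0,0],[0,0,0],[0,0,0],[0,0,0],[0,0,0]], slide=[[0,2,0],[0,2,0],[6,2,0.3],[13,2,1.3],[19,2,2.9],[19,2,2.9],[19,2,2.9]], fingers=[-1,-1,-1,-1,-1,-1,-1])

```text
time: 4.3
tcp_pos: [0.3658, 0.3261, 0.0739]
tcp_rot: [-179.7, 0.0, -178.5]
force: [2.7, -7.9, 6.6]
gripper_width: 0.0153
finger_force: 30.0
```

>>> send_rows(twist=[[0,0,0],[0,0,0],[0,0,0],[0,0,0],[0,0,0],[0,0,0]], slide=[[5,0,1.7],[10,0,4],[14,0,6],[17,0,8.2],[23.7,0,13.4],[24.5,0,14]], fingers=[-1,-1,-1,-1,-1,-1])

```text
time: 4.9
tcp_pos: [0.3393, 0.3247, 0.0591]
tcp_rot: [-179.6, -0.1, -178.5]
force: [1.0, -7.4, 4.2]
gripper_width: 0.0152
finger_force: 30.0
```

>>> send_rows(twist=[[0,0,0],[0,0,0]], slide=[[0,0,0],[0,0,0]], fingers=[-1,-1])

```text
time: 5.1
tcp_pos: [0.3395, 0.3247, 0.0593]
tcp_rot: [-179.6, -0.2, -178.5]
force: [0.8, -7.6, 4.4]
gripper_width: 0.0152
finger_force: 30.0
```

>>> send_rows(twist=[[0,0,0],[0,0,0],[0,0,0],[0,0,0]], slide=[[0,-2,0],[0,-4,0],[0,-4,0],[0,-4,0]], fingers=[-1,-1,-1,-1])

```text
time: 5.5
tcp_pos: [0.3398, 0.3232, 0.0594]
tcp_rot: [-179.8, -0.1, -178.4]
force: [0.5, -5.7, 3.9]
gripper_width: 0.0152
finger_force: 30.0
```

>>> send_rows(twist=[[0,0,0],[0,0,0],[0,0,0],[0,0,0],[0,0,0],[0,0,0],[0,0,0]], slide=[[0,0,0],[0,0,0],[0,0,0],[0,0,-20],[0,0,-45],[0,0,-75],[0,0,-75]], fingers=[-0.3,-0.1,-0.1,-0.1,-0.1,-0.1,-0.1])

```text
time: 6.2
tcp_pos: [0.3419, 0.3278, 0.1376]
tcp_rot: [179.7, 0.3, -178.3]
force: [1.0, 0.4, 0.2]
gripper_width: 0.0422
finger_force: 0.0
```

```bash
cat > look.py <<'E'
import sys
from h import *
from plant import observe,eyes
s=observe();print(s["time"],s["tcp_pos"],s["tcp_rot"],s["gripper_width"],s["joint_pos"].round(1),s["force"].round(1))
c=eyes.capture("wrist");cv2.imwrite(f"pics/{sys.argv[1]}.png",c["frame"][:,:,::-1])
if len(sys.argv)>2: go(*eval(sys.argv[2]))
E
python3 look.py w3 "[.3552,.2404,.16],201.7"
```

```text
6.2 [0.34186886 0.32784871 0.13762135] [ 179.66892803    0.29070893 -178.29782138] 0.04221200581575265 [-45.5  28.7  -2.4 119.4   2.1  31.5  42.3] [1.  0.4 0.2]
slide [-11.6 -86.9 -24.2] twist [ 0.003  0.004 -0.349]
```

View pics/w3.png

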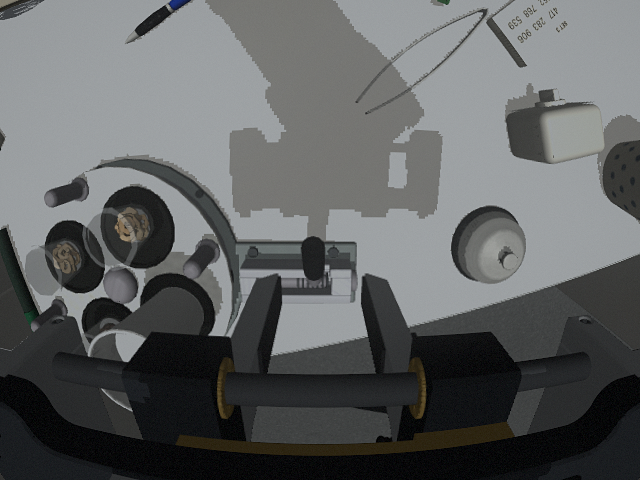

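The wrist view shows the handle tipped at (313,242) with the spring compressed, so the bolt is parked. The post next to it is at (205,252). I'll move above that post with a narrower opening.

>>> send_rows(twist=[[0,0,0],[0,0,-0.07],[0,0,-0.14],[0,0,-0.21],[0,0,-0.28],[0.003,0.004,-0.349],[0.003,0.004,-0.349],[0.003,0.004,-0.349]], slide=[[0,0,-20],[-2,-15,-30],[-5,-35,-30],[-7,-60,-28],[-9,-80,-25],[-9.5,-87.5,-24],[-9.5,-87.5,-24],[-9.5,-87.5,-24]], fingers=[-0.45,-0.45,-0.45,-0.45,-0.45,-0.45,-0.45,-0.45])

```text
time: 7.05
tcp_pos: [0.352, 0.2385, 0.1581]
tcp_rot: [-179.9, -0.3, -158.4]
force: [0.6, 1.3, -0.2]
gripper_width: 0.0258
finger_force: 0.0
```

```bash
python3 look.py w4 "[.3533,.2397,.064],201.7"
```

```text
7.05 [0.35203131 0.2385254  0.15805122] [-179.90507655   -0.28242946 -158.41760945] 0.025766500012522273 [-31.6  23.9  -8.6 124.4   6.5  32.4  66.7] [ 0.6  1.3 -0.2]
slide [-1.9  0.5 94.2] twist [-0.002 -0.005 -0.001]
```

View pics/w4.png

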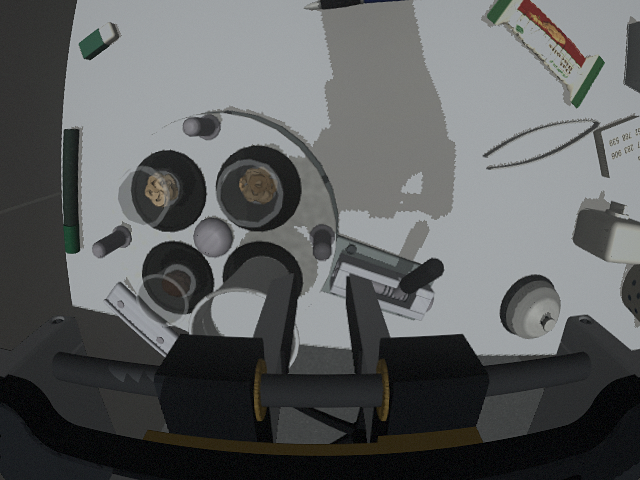

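The post, at (322,243), is centred between the fingers and clear of the beaker. I'll go down and grip.

>>> send_rows(twist=[[0,0,0],[0,0,0],[0,0,0],[0,0,0],[0,0,0],[0,0,0],[0,0,0],[0,0,0]], slide=[[-2,0,20],[-2,0,45],[-2,0,70],[-2,0,94],[-2,0,94],[-2,0,94],[-2,0,94],[-2,0,94]], fingers=[-0.45,-0.45,-0.45,-0.45,-0.45,-1,-1,-1])

```text
time: 7.9
tcp_pos: [0.3541, 0.2398, 0.0654]
tcp_rot: [-180.0, -0.1, -158.3]
force: [-1.4, 3.6, -4.3]
gripper_width: 0.0132
finger_force: 30.0
```

```bash
cat > arc.py <<'E'
from h import *
from plant import observe
import sys
s=observe();p0=s["tcp_pos"];v=p0[:2]-P[:2];a0=np.arctan2(v[1],v[0]);r=np.hypot(*v);print(s["time"],p0,s["tcp_rot"],"r",r,"ang",np.degrees(a0),"base ang",np.degrees(a0-P[2]),s["gripper_width"],s["joint_pos"].round(1),s["force"].round(1))
R0=Ro.from_euler("xyz",s["tcp_rot"],degrees=True)
for d in eval(sys.argv[1]):
    a=a0+np.radians(d);q=np.array([P[0]+r*np.cos(a),P[1]+r*np.sin(a),p0[2]])
    print(d,(R0.inv().apply(q-p0)*1000).round(1),"rz",round(-np.radians(d),3))
E
python3 arc.py "range(-4,-49,-4)"
```

```text
7.9 [0.35412022 0.23975039 0.06537639] [-1.79959558e+02 -1.25423140e-01 -1.58294681e+02] r 0.08975562517380103 ang 112.43061262981652 base ang 135.77606214087646 0.013182680191617774 [-34.3  34.7  -5.1 128.6   9.8  17.3  63.8] [-1.4  3.6 -4.3]
-4 [-6.3 -0.1 -0. ] rz 0.07
-8 [-12.5  -0.7  -0. ] rz 0.14
-12 [-18.7  -1.7  -0. ] rz 0.209
-16 [-24.8  -3.2  -0.1] rz 0.279
-20 [-30.8  -5.   -0.1] rz 0.349
-24 [-36.6  -7.3  -0.1] rz 0.419
-28 [-42.3 -10.   -0.1] rz 0.489
-32 [-47.7 -13.   -0.1] rz 0.559
-36 [-53.  -16.5  -0.1] rz 0.628
-40 [-58.  -20.3  -0.1] rz 0.698
-44 [-62.7 -24.4  -0.1] rz 0.768
-48 [-67.1 -28.9  -0.1] rz 0.838
```

>>> send_rows(twist=[[0,0,0.035],[0,0,0.07],[0,0,0.14],[0,0,0.209],[0,0,0.279],[0,0,0.349],[0,0,0.419],[0,0,0.419]], slide=[[-3.1,0,0],[-6.3,-0.1,0],[-12.5,-0.7,0],[-18.7,-1.7,0],[-24.8,-3.2,0],[-30.8,-5,0],[-36.6,-7.3,0],[-36.6,-7.3,0]], fingers=[-1,-1,-1,-1,-1,-1,-1,-1])

```text
time: 8.7
tcp_pos: [0.3927, 0.2456, 0.0653]
tcp_rot: [-179.9, 0.0, 177.5]
force: [0.8, 1.0, 7.3]
gripper_width: 0.0132
finger_force: 30.0
```

```bash
python3 arc.py "range(-4,-41,-4)"
```

```text
8.7 [0.39269317 0.24556509 0.06528631] [-1.79866929e+02  5.47352789e-03  1.77473016e+02] r 0.08888493308531382 ang 87.21071501947576 base ang 110.55616453053568 0.013162337410955152 [-3.550e+01  3.610e+01 -1.000e-01  1.235e+02  4.000e-01  2.050e+01
  5.150e+01] [0.8 1.  7.3]
-4 [-6.2 -0.2  0. ] rz 0.07
-8 [-12.4  -0.9   0. ] rz 0.14
-12 [-18.5  -2.    0. ] rz 0.209
-16 [-24.5  -3.6   0. ] rz 0.279
-20 [-30.4  -5.5   0. ] rz 0.349
-24 [-36.1  -7.8   0. ] rz 0.419
-28 [-41.7 -10.6   0. ] rz 0.489
-32 [-47.  -13.7   0. ] rz 0.559
-36 [-52.2 -17.2   0. ] rz 0.628
-40 [-57.  -21.1   0.1] rz 0.698
```

>>> send_rows(twist=[[0,0,0.035],[0,0,0.07],[0,0,0.14],[0,0,0.209],[0,0,0.279],[0,0,0.349],[0,0,0.419],[0,0,0.419]], slide=[[-3.1,0,0],[-6.2,-0.2,0],[-12.4,-0.9,0],[-18.5,-2,0],[-24.5,-3.6,0],[-30.4,-5.5,0],[-36.1,-7.8,0],[-36.1,-7.8,0]], fingers=[-1,-1,-1,-1,-1,-1,-1,-1])

```text
time: 9.5
tcp_pos: [0.4282, 0.2356, 0.0653]
tcp_rot: [-179.8, 0.1, 153.5]
force: [-0.4, 0.4, 6.7]
gripper_width: 0.013
finger_force: 30.0
```

```bash
python3 arc.py "range(-4,-45,-4)"
```

```text
9.5 [0.42818884 0.23558112 0.06529884] [-1.79839539e+02  6.58408121e-02  1.53500314e+02] r 0.0882863144242811 ang 63.189265798594846 base ang 86.53471530965477 0.013020879172484033 [-35.9  37.4   5.5 119.7  -8.1  23.3  39.4] [-0.4  0.4  6.7]
-4 [-6.2 -0.2  0. ] rz 0.07
-8 [-12.3  -0.9   0. ] rz 0.14
-12 [-18.3  -2.    0. ] rz 0.209
-16 [-24.3  -3.6   0. ] rz 0.279
-20 [-30.2  -5.5   0.1] rz 0.349
-24 [-35.9  -7.8   0.1] rz 0.419
-28 [-41.4 -10.6   0.1] rz 0.489
-32 [-46.7 -13.7   0.1] rz 0.559
-36 [-51.8 -17.1   0.1] rz 0.628
-40 [-56.6 -21.    0.1] rz 0.698
-44 [-61.2 -25.1   0.1] rz 0.768
```

>>> send_rows(twist=[[0,0,0.035],[0,0,0.07],[0,0,0.14],[0,0,0.209],[0,0,0.279],[0,0,0.349],[0,0,0.419],[0,0,0.419]], slide=[[-3.1,0,0],[-6.2,-0.2,0],[-12.3,-0.9,0],[-18.3,-2,0],[-24.3,-3.6,0],[-30.2,-5.5,0],[-35.9,-7.8,0],[-35.9,-7.8,0]], fingers=[-1,-1,-1,-1,-1,-1,-1,-1])

```text
time: 10.3
tcp_pos: [0.4568, 0.212, 0.0653]
tcp_rot: [-179.9, 0.1, 129.5]
force: [0.2, -0.3, 6.3]
gripper_width: 0.0132
finger_force: 30.0
```

```bash
cat > arc2.py <<'E'
from h import *
from plant import observe
s=observe();p=s["tcp_pos"]
X=np.array([[.35412,.23975],[.39269,.24557],[.42819,.23558]]+[p[:2]])
f=least_squares(lambda q:np.r_[np.hypot(*(X-q[:2]).T)-.09, (q[:2]-P[:2])*.3],P[:2]).x
a=np.degrees(np.arctan2(X[:,1]-f[1],X[:,0]-f[0]));print(f,np.hypot(*(X-f).T),a,"turned",a-a[0],s["tcp_rot"],"yaw turned",s["tcp_rot"][2]-201.7,s["force"])
R0=Ro.from_euler("xyz",s["tcp_rot"],degrees=True)
D=-90-(a[-1]-a[0])
for k in(.25,.5,.75,1):
    t=np.radians(a[-1]+D*k);q=np.array([f[0]+.09*np.cos(t),f[1]+.09*np.sin(t),p[2]]);print(D*k,(R0.inv().apply(q-p)*1000).round(1),round(-np.radians(D*k),3))
E
python3 arc2.py
```

```text
[0.3867139  0.15578652] [0.0900679  0.08998214 0.08992923 0.08988402] [111.21578212  86.19193617  62.53489726  38.75114902] turned [  0.         -25.02384594 -48.68088486 -72.4646331 ] [-1.79854991e+02  1.49386174e-01  1.29477504e+02] yaw turned -72.22249602172803 [ 0.17292963 -0.30978412  6.30755459]
-4.383841726014481 [-6.9 -0.2  0. ] 0.077
-8.767683452028962 [-13.7  -1.1   0. ] 0.153
-13.151525178043443 [-20.4  -2.5   0.1] 0.23
-17.535366904057923 [-27.1  -4.4   0.1] 0.306
```

>>> send_rows(twist=[[0,0,0.04],[0,0,0.1],[0,0,0.153],[0,0,0.23],[0,0,0.27],[0,0,0.306],[0,0,0.306],[0,0,0.306]], slide=[[-3.5,0,0],[-9,-0.5,0],[-13.7,-1.1,0],[-20.4,-2.5,0],[-24,-3.4,0],[-27.1,-4.4,0],[-27.1,-4.4,0],[-27.1,-4.4,0]], fingers=[-1,-1,-1,-1,-1,-1,-1,-1])

```text
time: 11.1
tcp_pos: [0.4703, 0.1887, 0.0653]
tcp_rot: [-179.9, 0.2, 112.1]
force: [1.4, -0.8, 5.5]
gripper_width: 0.0131
finger_force: 30.0
```

```bash
python3 arc2.py
```

```text
[0.38668746 0.15579995] [0.09004582 0.08997051 0.08992951 0.08989235] [111.203191    86.17456778  62.5160046   21.49962357] turned [  0.         -25.02862322 -48.6871864  -89.70356743] [-1.79899361e+02  1.74209032e-01  1.12079901e+02] yaw turned -89.62009935183836 [ 1.4445975  -0.77618819  5.53243433]
-0.07410814152543921 [-0.1  0.1  0. ] 0.001
-0.14821628305087842 [-0.2  0.1  0. ] 0.003
-0.22232442457631763 [-0.4  0.1  0. ] 0.004
-0.29643256610175683 [-0.5  0.1  0. ] 0.005
```

>>> send_rows(twist=[[0,0,0.005],[0,0,0.005],[0,0,0.005],[0,0,0.005],[0,0,0.005],[0,0,0.005],[0,0,0.005],[0,0,0.005]], slide=[[-0.5,0,0],[-0.5,0,0],[-0.5,0,0],[-0.5,0,0],[-0.5,0,-15],[-0.5,0,-40],[-0.5,0,-75],[-0.5,0,-100]], fingers=[-1,-0.45,-0.45,-0.45,-0.45,-0.45,-0.45,-0.45])

```text
time: 11.9
tcp_pos: [0.4693, 0.1889, 0.1658]
tcp_rot: [-179.8, 0.1, 111.8]
force: [0.2, 0.5, -0.7]
gripper_width: 0.0261
finger_force: 0.0
```

Run:
```python
from h import *
from plant import observe,eyes
ims=[]
for n,(x0,y0) in(("scene",(210,190)),("side",(215,170))):
    c=eyes.capture(n);pickle.dump(c,open(f"pics/{n}1.pkl","wb"))
    for f in(C[n],c): ims.append(cv2.resize(f["frame"][y0:y0+140,x0:x0+200,::-1],(400,280),interpolation=cv2.INTER_CUBIC))
cv2.imwrite("pics/cmp.png",np.vstack([np.hstack(ims[:2]),np.hstack(ims[2:])]))
s=observe();print(s["time"],s["tcp_pos"],s["tcp_rot"])
go([.30,.35,.2],181.65)
```

```text
12.0 [0.47116133 0.18972784 0.16709587] [1.79938788e+02 1.10883731e-01 1.11835456e+02]
slide [212.4 -99.2 -33.4] twist [-0.     0.002 -1.218]
```

View pics/cmp.png

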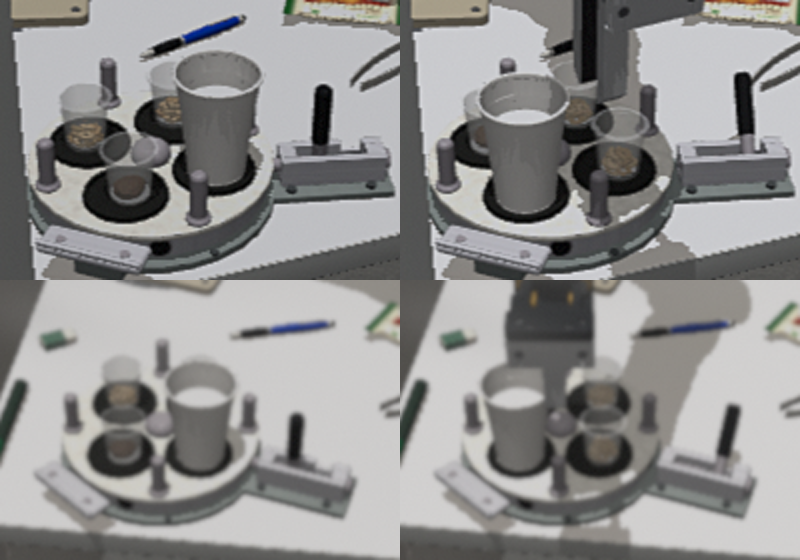

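The comparison shows the posts in the same pixel positions as at the start, so the turn is a clean quarter. The beaker stands at the ledge, every cup is upright and the handle is still parked. Now I go back to the handle.

>>> send_rows(twist=[[0,0,-0.1],[0,0,-0.24],[0,0,-0.38],[0,0,-0.52],[0,0,-0.66],[0,0,-0.8],[0,0,-0.94],[0,0,-1.08]], slide=[[0,0,-20],[20,-8,-30],[45,-18,-30],[70,-29,-30],[100,-41,-30],[130,-54,-30],[155,-64,-30],[174,-72,-30]], fingers=[-0.1,-0.1,-0.1,-0.1,-0.1,-0.1,-0.1,-0.1])

```text
time: 12.8
tcp_pos: [0.3357, 0.3249, 0.1933]
tcp_rot: [-179.7, -0.3, 174.2]
force: [-0.1, 0.2, -0.8]
gripper_width: 0.0423
finger_force: 0.0
```

>>> send_rows(twist=[[0,0,-0.1],[0,0,-0.135],[0,0,-0.135],[0,0,-0.135]], slide=[[0,0,10],[0,0,40],[0,0,55],[0,0,55]], fingers=[-0.1,-0.1,-0.1,-0.1])

```text
time: 13.2
tcp_pos: [0.3359, 0.3221, 0.1368]
tcp_rot: [-179.6, -0.5, -178.5]
force: [-0.4, 0.3, -1.2]
gripper_width: 0.0424
finger_force: 0.0
```

```bash
python3 look.py w5 "[.3395,.3245,.0593],181.6"
```

```text
13.2 [0.33588875 0.32212327 0.13680765] [-179.55117161   -0.45907481 -178.54903239] 0.042393386286063976 [-49.2  28.7   2.7 119.7  -2.5  32.2  46.8] [-0.4  0.3 -1.2]
slide [-3.4  2.1 78.6] twist [-0.006 -0.006 -0.003]
```

View pics/w5.png

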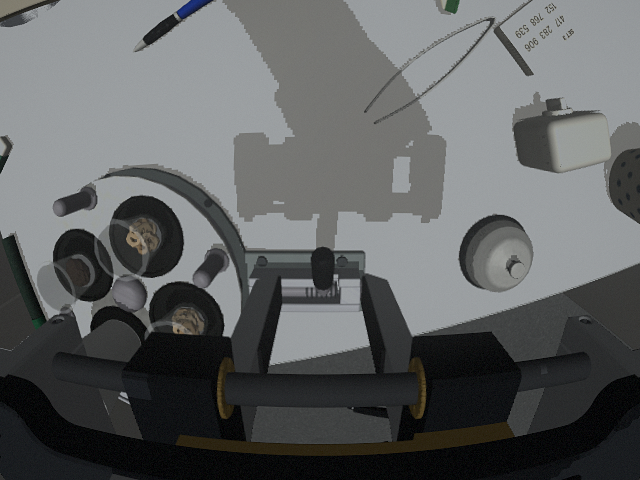

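The handle tip is at (322,265) between the fingers, with no change in the scene. I'll descend and grip it.

>>> send_rows(twist=[[-0.006,-0.006,0],[-0.006,-0.006,0],[-0.006,-0.006,0],[-0.006,-0.006,0],[-0.006,-0.006,0],[-0.006,-0.006,0],[-0.006,-0.006,0],[-0.006,-0.006,0]], slide=[[-3.5,2,20],[-3.5,2,45],[-3.5,2,70],[-3.5,2,78],[-3.5,2,78],[-3.5,2,78],[-3.5,2,78],[-3.5,2,78]], fingers=[-0.1,-0.1,-0.1,-0.1,-0.1,-1,-1,-1])

```text
time: 14.05
tcp_pos: [0.3414, 0.3261, 0.0623]
tcp_rot: [179.8, 0.2, -178.6]
force: [0.8, -4.2, 0.4]
gripper_width: 0.0218
finger_force: 2.6
```

>>> send_rows(twist=[[0,0,0],[0,0,0],[0,0,0]], slide=[[0,1,0],[0,2,0],[0,2,0]], fingers=[-1,-1,-1])

```text
time: 14.35
tcp_pos: [0.3405, 0.3237, 0.0615]
tcp_rot: [-179.8, 0.0, -178.7]
force: [1.2, -7.6, 2.9]
gripper_width: 0.0155
finger_force: 30.0
```

>>> send_rows(twist=[[0,0,0],[0,0,0],[0,0,0],[0,0,0],[0,0,0],[0,0,0],[0,0,0]], slide=[[0,3,0],[-6.7,3,-5.2],[-15.2,3,-10.1],[-24.3,3,-13.7],[-33.8,3,-15.9],[-44,3,-16.6],[-44,3,-16.6]], fingers=[-1,-1,-1,-1,-1,-1,-1])

```text
time: 15.05
tcp_pos: [0.3818, 0.3258, 0.0773]
tcp_rot: [-179.6, -0.3, -178.7]
force: [-3.2, -9.8, 3.6]
gripper_width: 0.015
finger_force: 30.0
```

>>> send_rows(twist=[[0,0,0],[0,0,0],[0,0,0],[0,0,0],[0,0,0],[0,0,0],[0,0,0],[0,0,0]], slide=[[0,0,0],[0,-4,0],[0,-8,0],[0,-12,0],[0,-16,0],[0,-20,0],[0,-20,0],[0,-20,0]], fingers=[-1,-1,-1,-1,-1,-1,-1,-1])

```text
time: 15.85
tcp_pos: [0.3822, 0.3076, 0.0774]
tcp_rot: [-179.8, -0.2, -178.6]
force: [-2.6, -5.5, 0.1]
gripper_width: 0.0154
finger_force: 30.0
```

>>> send_rows(twist=[[0,0,0],[0,0,0],[0,0,0],[0,0,0],[0,0,0],[0,0,0]], slide=[[-1,-4,0],[-1.5,-8,0],[-1.5,-12,0],[-1.5,-14,0],[-1.5,-14,0],[-1.5,-14,0]], fingers=[-1,-1,-1,-1,-1,-1])

```text
time: 16.45
tcp_pos: [0.3835, 0.2976, 0.0775]
tcp_rot: [180.0, -0.2, -178.5]
force: [-4.7, 2.3, -2.7]
gripper_width: 0.0154
finger_force: 30.0
```

>>> send_rows(twist=[[0,0,0],[0,0,0],[0,0,0],[0,0,0],[0,0,0],[0,0,0],[0,0,0],[0,0,0]], slide=[[0,0,0],[0,0,0],[0,0,0],[0,0,0],[0,0,-25],[0,0,-60],[0,0,-95],[0,0,-110]], fingers=[-0.5,0,0,0,0,0,0,0])

```text
time: 17.25
tcp_pos: [0.3882, 0.2984, 0.1909]
tcp_rot: [179.7, 0.4, -178.6]
force: [0.3, 1.0, -0.1]
gripper_width: 0.0473
finger_force: 0.0
```

Run:
```python
from h import *
from plant import observe,eyes
ims=[]
for n,(x0,y0) in(("scene",(270,190)),("side",(265,170))):
    c=eyes.capture(n)
    for f in(C[n],c): ims.append(cv2.resize(f["frame"][y0:y0+140,x0:x0+200,::-1],(400,280),interpolation=cv2.INTER_CUBIC))
cv2.imwrite("pics/cmp2.png",np.vstack([np.hstack(ims[:2]),np.hstack(ims[2:])]))
s=observe();print(s["time"],s["tcp_pos"],s["tcp_rot"])
```

```text
17.35 [0.38832258 0.29850102 0.19022038] [ 179.66745869    0.39974275 -178.5795524 ]
```

View pics/cmp2.png

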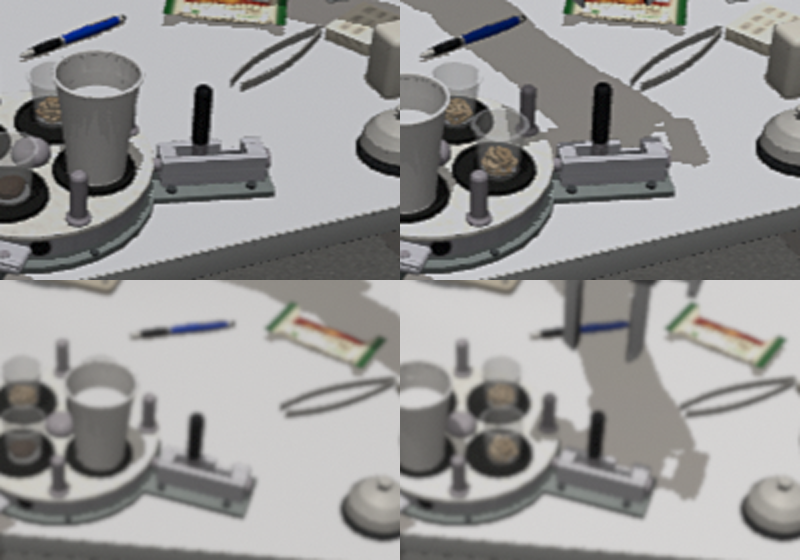

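The handle is upright and in its starting pixel position, with the bolt home (grip reading 0.2976 against 0.2978 at the start). The cups are standing and the bell has not moved.

```bash
python3 -c "
from plant import workorder
print(workorder.job_done())"
```

```text
the job is handed in; nothing more can be done
None
```

The job is handed in: the tall beaker stands at the serving ledge, the bolt is home in the disc with its handle upright, and the cups are standing; the bell didn't move, and I didn't re-check the marker at the end.

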